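Open both leaves of the spares cabinet

TASK

The cream spares cabinet on the desk is to be restocked: press its lever latch fully down, swing the right leaf wide open, and only then swing open the left leaf that it overlaps. Leave both leaves standing open square to the cabinet's front, let go of them, and leave everything on and around the cabinet where it stands.

Things in the scene. Friction and masses are not known exactly. Their poses are not given: they have to be found in the camera images.
- cabinet: cream steel cabinet fixed to the desk, 400 wide (y) x 180 deep x 240 mm tall. Origin: on the desk, middle of the carcass front; x points back into the cabinet, y to the left leaf, z up. Two leaves open towards the robot, each 199 wide, 231 tall, 15 thick, outer face 16 mm before the carcass front. A 4 mm strip on the right leaf's edge laps 16 mm over the left leaf and blocks it till the right one is open.
- right_leaf (a joint): opening angle (rad) of the right leaf (-y side, hinged at its outer edge, upright axis): 0 shut, 1.57 square to the front, stop at 1.95. Stays where it is left (about 0.5 N at the pull). Cannot open until the lever is down.
- left_leaf (a joint): opening angle (rad) of the left leaf (+y side, hinged at its outer edge, upright axis): 0 shut, 1.57 square to the front, stop at 1.95. Stays where it is left (about 0.5 N at the pull). Has no latch of its own.
- latch_lever (a joint): turn (rad) of the black lever on the right leaf: 0 latched, arm 34 degrees above level; 1.2 at the lower stop, arm 34 degrees below level. Below about 0.9 its cam still holds the leaf. It turns easily (about 2 N at the arm) and stays where it is left.
- lever_pivot (a point): on the lever's turning axis (which is square to the leaf's face), 40 mm before the right leaf's outer face, 35 mm below the roof, 95 mm from the right hinge. A hub 22 mm across and 14 mm long surrounds it.
- lever_press (a point): on the axis of the lever's arm, 54 mm from the pivot, where to press it down. The arm is a round black bar, 12 mm thick, 68 mm long, its middle 40 mm before the leaf's outer face, and points from the pivot towards the right hinge. Pressing straight down there takes it to its stop, the point then going from 31 mm above the pivot to 31 mm below.
- right_leaf_pull (a point): on the upright bar of the right leaf's steel pull, 35 mm below the roof (z = 205 mm). The bar, round, 10 mm thick, spans 14 to 86 mm below the roof, 38 mm before the leaf's outer face, 40 mm from the meeting edge, 65 mm from the lever's axis; a stub at each end goes straight back to the leaf. 160 mm from the hinge along the leaf. Grip it from above, a finger either side along the leaf's width.
- left_leaf_pull (a point): the same on the left leaf, mirrored: 160 mm from the left hinge along the leaf, 80 mm from the right leaf's pull when both are shut.
- right_leaf_hinge (a point): on the right leaf's upright hinge axis, at the height of the pull's point, in the plane of the carcass front.
- left_leaf_hinge (a point): on the left leaf's upright hinge axis, at the height of the pull's point, in the plane of the carcass front; 400 mm from the right one.
- jar: glass jar with a red cap, 60 mm across, 90 mm tall, standing on the cabinet's roof. Bystander, loose; origin at the centre of its underside. Leave it where it is.
- carton: brown carton 90 x 130 x 60 mm on the cabinet's roof. Bystander, loose; origin at the centre of its underside. Leave it where it is.
- parts_bin: open blue plastic bin 160 x 100 x 75 mm on the desk beside the cabinet's left side. Bystander, loose; origin at the centre of its underside. Leave it where it is.
- oil_bottle: yellow bottle with a white cap and label, 64 mm across, 150 mm tall, on the desk beside the cabinet's right side. Bystander, loose; origin at the centre of its underside. Leave it where it is.
- mug: white mug 80 mm across, 90 mm tall, on the desk to the left. Bystander, loose; origin at the centre of its underside. Leave it where it is.
- tape_roll: orange tape roll 100 mm across, 45 mm tall, lying on the desk in front of the robot, to the right. Bystander, loose; origin at the centre of its underside. Leave it where it is.
- screwdriver: screwdriver lying on the desk in front of the robot, to the left. Bystander, loose; origin at the centre of its underside. Leave it where it is.
- calculator: black calculator 150 x 85 x 18 mm on the desk to the right. Bystander, loose; origin at the centre of its underside. Leave it where it is.

How it is judged:
By the outcome, as a careful person would: the job done as asked, in the order asked, and still so for the second after the job is handed in, with the robot touching nothing.
It also fails if it takes over 66 s, if anything falls off the work surface, if the arm or the gripper's body presses on something with over 40 N, if the wrist force passes 120 N, or if a joint passes its speed limit or range.

ROBOT

A 6-joint arm with a two-finger parallel gripper is mounted at the origin on the work surface. World frame = base frame: x ahead of the robot, y to its left, z up, the work surface at z = 0. Lengths are in m, angles in rad, forces in N, time in s.
With the tool pointing down it reaches from about 0.25 to 0.725 m from the base axis. Payload 4 kg.
Tool frame: the origin (TCP) lies midway between the tips of the shut fingers; the grasp point (between the pads) lies 19 mm behind it; x points along the fingers, y is the direction in which the jaws open and shut, and the axes are right-handed (so a half turn about x gives the same grasp; the last joint's range is limited). The gripper opens to 85 mm and grips with 20 to 120 N. Pads are 22 mm wide; open, the fingers measure 114 mm over their backs; the gripper's body (76 mm by 85 mm) begins 54 mm behind the grasp point. The pads swing forward as they close: fully open they stand 13 mm farther back than shut.
Start: joints at [1.16, 0.241, 0.005, 1.335, 0, 1.571], TCP at [0.2, 0.458, 0.231] pointing down, gripper open.
Joint ranges: [-2.72, 2.72], [-1.05, 1.87], [-1.09, 1.28], [-1.99, 2.15], [-1.42, 1.44], [-3.14, 3.14]. Speed limits (rad/s): [2.79, 2.79, 3.14, 3.14, 3.14, 3.14].

INTERFACE

Orientations are given as a unit quaternion [x, y, z, w].
In Python, from workcell import * gives the robot as it stands.
- The arm moves only by the tool play_rows, never from a script. Its argument "plan" is a list of rows, each a list of 7 numbers: the shift along the tool's x, y, z in mm, then the turn, a rotation vector about the tool's x, y, z in rad, then the closure, from -1 (fully open) to 1 (shut). In form: [[x, y, z, rx, ry, rz, grip], ...]. A call has 1 to 20 rows; each row shifts and turns the commanded pose from where the row before left it, along the tool's axes as they then stand; what a row does not reach is not made up. A row lasts 1/12 s, in which the tool goes at most 41.7 mm and 7.16 degrees, less where a joint would pass 70% of its speed; a pose out of reach is approached as far as the arm can. A call with a gripper value outside its range is refused whole. The fingers move at their own pace and stop on an object; the grip force is fixed at half the most. Time passes only in rows, so rows that do not move let the fingers close. It gives the time, the measured TCP pose, the force and the opening at its end, in the units of the state.
- get_obs(): the state, without advancing time (a new reading comes with each control period).
- camera(name): name is "side" or "top" or "wrist"; returns a dict with "frame" (400x640x3 uint8, red, green, blue), "depth" (400x640 float32, m along the optical axis (not along the pixel's ray), 0 where there is no reading), "fx", "fy", "cx", "cy" (pixels), "camera_from_world" (4x4, takes a point from world to camera coordinates). Camera axes: x right, y up, looking along -z (the intrinsics and any distortion apply to the point x, -y, -z); pixel columns grow to the right and rows downward; lengths in m; the calibration is good to about 2 mm. The wrist camera is an equidistant fisheye: a pixel r from the principal point sees the ray r / f radians off the axis. A picture is of the moment at which its call begins.
- job_done(): hands the job in, once; it reports no verdict.
Trained networks look in a picture, given as the dict that the camera call returned (one of the last four; its "shot" number tells which), for a name from the list of things; names that differ only in an ending like _2 or _b are one class to them, and where a whole thing is asked for, a point or a joint stands for the part that bears it (a point fixed in the world has none). Each returns a list of dicts, best first, with "confidence" (0 to 1); they miss things now and then, are a little off and sometimes report something else, mostly with a low value. They report only what shows in the picture. A call takes as long as a camera call.
- search_frame(thing, picture): "centre" ([x, y, z] in m, in world coordinates, good to about 4 mm: the middle of the surface that is visible of it).
- pinpoint(thing, picture): "centre" ([x, y, z] in m, in world coordinates, good to about 4 mm: a listed point, or the origin of a listed thing).
The state is a dict: "clock": time; "joint_pos": joint angles; "joint_vel": joint speeds; "tau": joint torques, N m; "eef_pos": TCP position; "tool_rot": TCP orientation; "ft_force": force on the tool from outside, world axes, zero at the start; "ft_torque": the same for the moment, N m; "grip_width": finger opening in m.
Only numpy, scipy, OpenCV 4.12 (cv2) and the standard library are available. Lean on these libraries where they do the work, as an engineer would, in place of code of your own. Each camera call takes 0.05 s, during which the arm holds its last target. There are 200 camera calls.

## Working session

There is one attempt and no reset: what is moved stays moved. The work goes in short steps, Python scripts to look and compute and a tool call to move; the robot and the scene stay as the last step left them, time stands still between calls to the robot, and variables do not carry over. Pictures are saved under pics/ and viewed, about 8 in all and at most 12, crops included, and the job is handed in when it is done.

Besides the shell and the picture viewer there is one more tool, called after "Emit:" as name(argument=value, ...), one argument or row to a line, values as JSON. play_rows: Moves the arm, as the interface text tells. Its arguments: {"type":"object","properties":{"plan":{"type":"array","items":{"type":"array","items":{"type":"number"}}}},"required":["plan"]}

```bash
ls; mkdir -p pics; python3 - <<'E'
from workcell import *
import cv2,numpy as np
o=get_obs();print({k:np.round(v,3) for k,v in o.items()})
for n in("top","side"):
    c=camera(n);cv2.imwrite(f"pics/{n}0.png",c["frame"][:,:,::-1])
    print(n,np.round(np.linalg.inv(c["camera_from_world"])[:3],3).tolist())
    for t in["cabinet","lever_pivot","lever_press","right_leaf_pull","left_leaf_pull","right_leaf_hinge","left_leaf_hinge","jar","carton","parts_bin","oil_bottle","mug","tape_roll","screwdriver","calculator"]:
        r=pinpoint(t,c)
        print(t,[(np.round(d["centre"],3).tolist(),round(d["confidence"],2)) for d in r[:2]])
E
```

```text
pics
{'clock': np.float64(0.0), 'joint_pos': array([ 1.16 ,  0.241,  0.004,  1.335, -0.   ,  1.571]), 'joint_vel': array([-0.001,  0.001, -0.002,  0.002,  0.002,  0.   ]), 'tau': array([ 2.0000e-03, -3.7231e+01,  2.5241e+01,  1.7000e-02,  0.0000e+00,
        0.0000e+00]), 'eef_pos': array([0.199, 0.458, 0.23 ]), 'tool_rot': array([ 0.144,  0.692, -0.145,  0.692]), 'ft_force': array([0.321, 0.353, 0.171]), 'ft_torque': array([-0.021, -0.047,  0.014]), 'grip_width': np.float64(0.085)}
top [[-0.007, 0.992, -0.124, 0.319], [-1.0, -0.007, 0.0, 0.002], [-0.001, 0.124, 0.992, 1.662]]
cabinet [([0.62, 0.072, -0.0], 0.88)]
lever_pivot [([0.573, -0.035, 0.205], 0.56)]
lever_press [([0.559, 0.107, 0.206], 0.75), ([0.578, -0.087, 0.231], 0.41)]
right_leaf_pull [([0.568, 0.026, 0.205], 0.78)]
left_leaf_pull [([0.558, 0.103, 0.207], 0.7)]
right_leaf_hinge [([0.636, -0.127, 0.202], 0.88)]
left_leaf_hinge [([0.6, 0.266, 0.205], 0.95), ([0.635, -0.127, 0.202], 0.25)]
jar [([0.749, -0.017, 0.241], 0.51), ([0.644, 0.359, -0.001], 0.39)]
carton [([0.723, 0.167, 0.24], 0.96)]
parts_bin [([0.644, 0.363, -
[... 427 characters left out ...]
, 0.46), ([0.594, 0.272, 0.205], 0.38)]
lever_press [([0.581, -0.084, 0.228], 0.49)]
right_leaf_pull [([0.568, 0.026, 0.206], 0.6)]
left_leaf_pull [([0.555, 0.106, 0.203], 0.69)]
right_leaf_hinge [([0.638, -0.131, 0.207], 0.87), ([0.368, -0.533, -0.0], 0.61)]
left_leaf_hinge [([0.279, -0.299, -0.002], 0.51)]
jar [([0.744, -0.013, 0.242], 0.71)]
carton [([0.724, 0.171, 0.24], 0.73)]
parts_bin [([0.644, 0.36, 0.002], 0.69)]
oil_bottle []
mug [([0.392, 0.525, -0.002], 0.7), ([0.571, 0.031, 0.205], 0.43)]
tape_roll [([0.278, -0.3, -0.0], 0.8)]
screwdriver [([0.273, 0.282, -0.001], 0.52), ([0.368, -0.533, -0.002], 0.51)]
calculator [([0.366, -0.534, -0.002], 0.65), ([0.572, -0.038, 0.208], 0.38)]
```

View pics/top0.png

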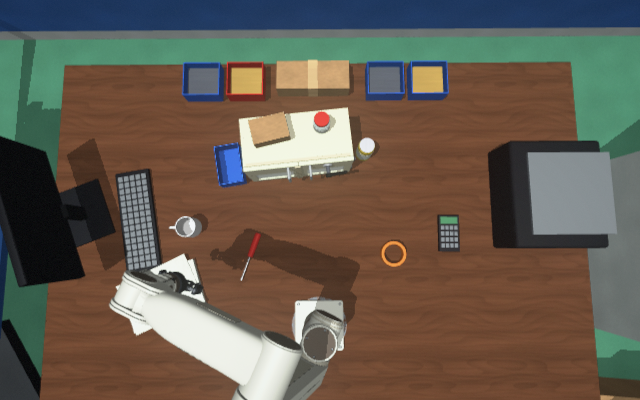

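View pics/side0.png

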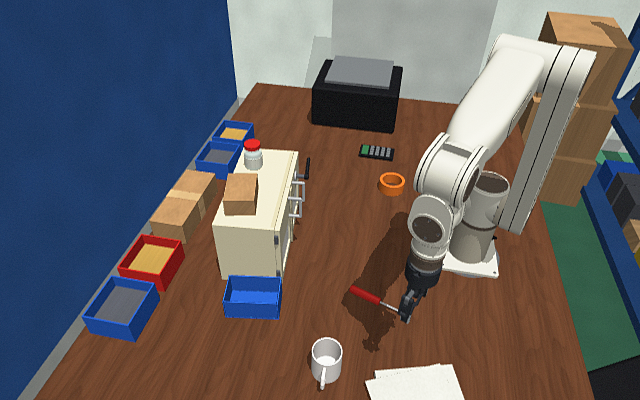

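```bash
cat > h.py <<'E'
from workcell import *
import numpy as np
from scipy.spatial.transform import Rotation as R
from scipy.optimize import least_squares
obs=[((0,-.2),(.637,-.129)),((0,.2),(.600,.266)),((0,0),(.62,.0725)),((-.054,-.04),(.568,.026)),((-.054,.04),(.5565,.1045)),((-.056,-.105),(.5735,-.0375)),((-.056,-.1498),(.5795,-.0855))]
def w(p,f): c,s=np.cos(f[2]),np.sin(f[2]); return np.array([f[0]+c*p[0]-s*p[1],f[1]+s*p[0]+c*p[1]])
F=least_squares(lambda f:np.concatenate([w(a,f)-b for a,b in obs]),[.62,.07,.09],loss='soft_l1',f_scale=.003).x
def rel(xyz,jawdeg=None):
    """shift in tool mm to world xyz; yaw of jaw axis"""
    o=get_obs(); M=R.from_quat(o['tool_rot']).as_matrix()
    print('tcp',np.round(o['eef_pos'],4),'jaw deg',np.round(np.degrees(np.arctan2(M[1,1],M[0,1])),2),'xaxis',np.round(M[:,0],3),'q6',np.round(o['joint_pos'],3),'F',np.round(o['ft_force'],1))
    print('shift mm (tool)',np.round(1000*M.T@(np.array(xyz)-o['eef_pos']),1))
E
python3 - <<'E'
from h import *
print(F, [np.round(w(a,F)-b,4) for a,b in obs])
for n,p in dict(press=(-.056,-.1498),rp=(-.054,-.04),lp=(-.054,.04),ro=(-.16,-.254),lo=(-.16,.254)).items(): print(n,np.round(w(p,F),4))
rel([*w((-.056,-.1498),F),.33])
print(R.from_quat(get_obs()['tool_rot']).as_matrix().round(3))
E
```

```text
[0.61860015 0.07035103 0.09741035] [array([0.0011, 0.0003]), array([-0.0009,  0.0034]), array([-0.0014, -0.0021]), array([ 0.0007, -0.0007]), array([0.0045, 0.0004]), array([-0.0004, -0.0021]), array([-0.0021,  0.0013])]
press [ 0.5774 -0.0842]
rp [0.5687 0.0253]
lp [0.561  0.1049]
ro [ 0.4841 -0.198 ]
lo [0.4347 0.3076]
tcp [0.1997 0.4584 0.2313] jaw deg 66.46 xaxis [ 0.  0. -1.] q6 [ 1.16   0.241  0.005  1.335 -0.     1.571] F [-0.4 -0.3  0.4]
shift mm (tool) [ -98.7 -346.6  563. ]
[[ 0.     0.399  0.917]
 [ 0.     0.917 -0.399]
 [-1.     0.     0.   ]]
```

Emit:
play_rows(
  plan=[
    [-12,0,0,-0.1,0,0,1],
    [-12,0,0,-0.1,0,0,1],
    [-12,0,0,-0.1,0,0,1],
    [-12,0,0,-0.1,0,0,1],
    [-12,0,0,-0.1,0,0,1],
    [-12,0,0,-0.01,0,0,1],
    [-12,0,0,0,0,0,1],
    [-12,0,0,0,0,0,1],
    [-4,0,0,0,0,0,1],
  ],
)

```text
clock: 2.35
eef_pos: [0.1999, 0.459, 0.3332]
tool_rot: [-0.034, 0.706, 0.036, 0.707]
ft_force: [-0.0, -0.2, 0.1]
grip_width: 0.0001
```

```bash
python3 -c "
from h import *
rel([*w((-.056,-.1498),F),.33])"
```

```text
tcp [0.1999 0.459  0.3332] jaw deg 95.68 xaxis [ 0.001  0.003 -1.   ] q6 [ 1.16   0.221  0.242  1.588 -0.     1.061] F [-0.  -0.2  0.1]
shift mm (tool) [   2.1 -577.9  321.8]
```

Emit:
play_rows(
  plan=[
    [0,-28.9,16.1,0,0,0,1],
    [0,-28.9,16.1,0,0,0,1],
    [0,-28.9,16.1,0,0,0,1],
    [0,-28.9,16.1,0,0,0,1],
    [0,-28.9,16.1,0,0,0,1],
    [0,-28.9,16.1,0,0,0,1],
    [0,-28.9,16.1,0,0,0,1],
    [0,-28.9,16.1,0,0,0,1],
    [0,-28.9,16.1,0,0,0,1],
    [0,-28.9,16.1,0,0,0,1],
    [0,-28.9,16.1,0,0,0,1],
    [0,-28.9,16.1,0,0,0,1],
    [0,-28.9,16.1,0,0,0,1],
    [0,-28.9,16.1,0,0,0,1],
    [0,-28.9,16.1,0,0,0,1],
    [0,-28.9,16.1,0,0,0,1],
    [0,-28.9,16.1,0,0,0,1],
    [0,-28.9,16.1,0,0,0,1],
    [0,-28.9,16.1,0,0,0,1],
    [0,-28.9,16.1,0,0,0,1],
  ],
)

```text
clock: 4.02
eef_pos: [0.5779, -0.0864, 0.3307]
tool_rot: [-0.035, 0.706, 0.035, 0.706]
ft_force: [0.4, 0.1, 0.2]
grip_width: -0.0002
```

```bash
python3 - <<'E'
from h import *
import cv2
rel([*w((-.056,-.1498),F),.26])
for n in ("wrist","top","side"):
    c=camera(n)
    if n=="wrist": cv2.imwrite("pics/w1.png",c["frame"][:,:,::-1])
    for t in ["lever_press","lever_pivot","right_leaf_pull","left_leaf_pull","right_leaf_hinge","left_leaf_hinge"]:
        print(n,t,[(np.round(d["centre"],3).tolist(),round(d["confidence"],2)) for d in pinpoint(t,c)[:2]])
E
```

```text
tcp [ 0.5779 -0.0864  0.3307] jaw deg 95.67 xaxis [-0.001  0.    -1.   ] q6 [-0.148  0.407  0.494  1.658  0.    -0.247] F [0.4 0.1 0.2]
shift mm (tool) [70.7  2.2 -0.2]
wrist lever_press [([0.573, -0.087, 0.227], 0.78)]
wrist lever_pivot [([0.571, -0.036, 0.206], 0.63)]
wrist right_leaf_pull [([0.567, 0.026, 0.204], 0.9)]
wrist left_leaf_pull [([0.56, 0.104, 0.208], 0.6)]
wrist right_leaf_hinge [([0.637, -0.125, 0.2], 0.57)]
wrist left_leaf_hinge [([0.598, 0.271, 0.203], 0.68), ([0.619, 0.072, 0.001], 0.48)]
top lever_press []
top lever_pivot [([0.573, -0.039, 0.203], 0.36)]
top right_leaf_pull [([0.567, 0.028, 0.202], 0.87)]
top left_leaf_pull [([0.56, 0.106, 0.206], 0.81)]
top right_leaf_hinge []
top left_leaf_hinge [([0.6, 0.266, 0.202], 0.59), ([0.273, 0.282, 0.002], 0.31)]
side lever_press [([0.579, -0.085, 0.23], 0.53)]
side lever_pivot [([0.573, -0.041, 0.207], 0.48)]
side right_leaf_pull [([0.571, 0.03, 0.204], 0.72)]
side left_leaf_pull [([0.556, 0.103, 0.207], 0.85)]
side right_leaf_hinge [([0.64, -0.13, 0.207], 0.85)]
side left_leaf_hinge [([0.594, 0.273, 0.205], 0.79)]
```

View pics/w1.png

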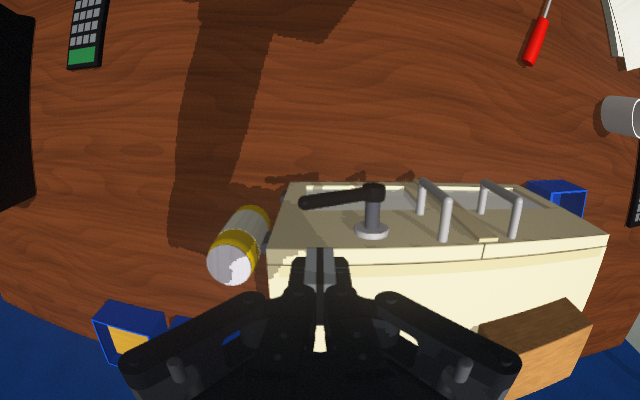

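Emit:
play_rows(
  plan=[
    [20,1,0,0,0,0,1],
    [20,1,0,0,0,0,1],
    [20,0,0,0,0,0,1],
    [10,0,0,0,0,0,1],
    [6,0,0,0,0,0,1],
    [6,0,0,0,0,0,1],
    [6,0,0,0,0,0,1],
    [6,0,0,0,0,0,1],
    [6,0,0,0,0,0,1],
    [6,0,0,0,0,0,1],
    [6,0,0,0,0,0,1],
    [6,0,0,0,0,0,1],
    [6,0,0,0,0,0,1],
    [0,0,0,0,0,0,1],
  ],
)

```text
clock: 6.23
eef_pos: [0.5768, -0.083, 0.2059]
tool_rot: [-0.035, 0.707, 0.035, 0.706]
ft_force: [-0.7, -1.2, 1.4]
grip_width: 0.0001
```

Emit:
play_rows(
  plan=[
    [3,0,0,0,0,0,1],
    [3,0,0,0,0,0,1],
    [3,0,0,0,0,0,1],
    [2,0,0,0,0,0,1],
    [1,0,0,0,0,0,1],
  ],
)

```text
clock: 6.65
eef_pos: [0.577, -0.0825, 0.1949]
tool_rot: [-0.035, 0.706, 0.035, 0.706]
ft_force: [0.1, 0.4, 2.0]
grip_width: -0.0001
```

Emit:
play_rows(
  plan=[
    [1,0,0,0,0,0,1],
    [1,0,0,0,0,0,1],
    [1,0,0,0,0,0,1],
    [0,0,0,0,0,0,1],
  ],
)

```text
clock: 6.98
eef_pos: [0.5773, -0.0828, 0.1922]
tool_rot: [-0.035, 0.706, 0.035, 0.706]
ft_force: [0.1, 0.2, 2.8]
grip_width: 0.0004
```

Emit:
play_rows(
  plan=[
    [2,0,0,0,0,0,1],
    [1,0,0,0,0,0,1],
    [0,0,0,0,0,0,1],
  ],
)

```text
clock: 7.23
eef_pos: [0.5772, -0.0829, 0.1891]
tool_rot: [-0.035, 0.706, 0.035, 0.706]
ft_force: [-0.2, 0.3, 2.0]
grip_width: 0.0003
```

Emit:
play_rows(
  plan=[
    [2,0,0,0,0,0,1],
    [0,0,0,0,0,0,1],
  ],
)

```text
clock: 7.4
eef_pos: [0.5771, -0.083, 0.187]
tool_rot: [-0.035, 0.706, 0.035, 0.706]
ft_force: [0.9, 0.5, 1.8]
grip_width: 0.0002
```

Emit:
play_rows(
  plan=[
    [1,0,0,0,0,0,1],
    [0,0,0,0,0,0,1],
  ],
)

```text
clock: 7.57
eef_pos: [0.5771, -0.0829, 0.1861]
tool_rot: [-0.035, 0.706, 0.035, 0.706]
ft_force: [0.8, 0.2, 1.0]
grip_width: 0.0
```

Emit:
play_rows(
  plan=[
    [2,0,0,0,0,0,1],
    [0,0,0,0,0,0,1],
  ],
)

```text
clock: 7.73
eef_pos: [0.5774, -0.0829, 0.1846]
tool_rot: [-0.035, 0.706, 0.035, 0.707]
ft_force: [-0.8, 0.3, 4.6]
grip_width: 0.0
```

Emit:
play_rows(
  plan=[
    [2,0,0,0,0,0,1],
    [0,0,0,0,0,0,1],
  ],
)

```text
clock: 7.9
eef_pos: [0.5777, -0.083, 0.1838]
tool_rot: [-0.035, 0.705, 0.035, 0.707]
ft_force: [-1.1, -0.8, 8.6]
grip_width: 0.0001
```

```bash
python3 - <<'E'
from h import *
import cv2
rel([*w((-.056,-.1498),F),.18])
c=camera("wrist");cv2.imwrite("pics/w2.png",cv2.resize(c["frame"][120:320,200:500,::-1],None,fx=2,fy=2))
for t in ["lever_press","lever_pivot"]:print(t,[(np.round(d["centre"],3).tolist(),round(d["confidence"],2)) for d in pinpoint(t,c)[:2]])
E
```

```text
tcp [ 0.5777 -0.083   0.1838] jaw deg 95.68 xaxis [ 0.002 -0.001 -1.   ] q6 [-0.143  0.427  0.146  1.287 -0.    -0.242] F [-1.1 -0.8  8.6]
shift mm (tool) [ 3.8 -1.1 -0.4]
lever_press [([0.571, -0.083, 0.17], 0.84)]
lever_pivot [([0.569, -0.037, 0.206], 0.96)]
```

View pics/w2.png

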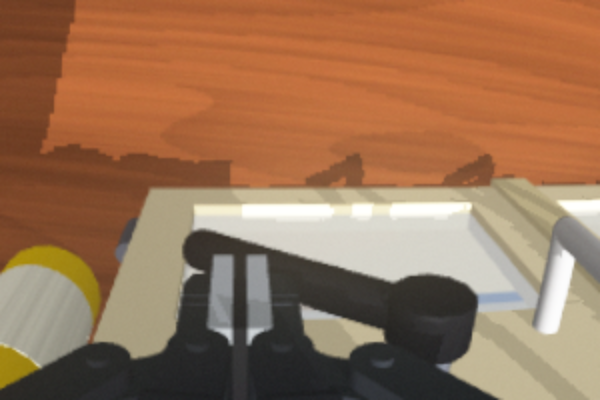

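Emit:
play_rows(
  plan=[
    [-16,0,0,0,0,0,1],
    [-26,0,0,0,0,0,1],
    [-30,0,0,0,0,0,1],
    [-14,0,0,0,0,0,0],
    [0,22,0.4,0,0,0,0],
    [0,22,0.4,0,0,0,0],
    [0,22,0.4,0,0,0,0],
    [0,22,0.4,0,0,0,0],
    [0,22,0.4,0,0,0,0],
    [0,0,0,0,0,0,0],
    [0,0,0,0,0,0,0],
  ],
)

```text
clock: 8.97
eef_pos: [0.5677, 0.0277, 0.2677]
tool_rot: [-0.036, 0.707, 0.036, 0.706]
ft_force: [0.4, -0.5, 0.0]
grip_width: 0.0429
```

```bash
python3 - <<'E'
from h import *
import cv2
rel([.5685,.0265,.188]); print(get_obs()["grip_width"])
c=camera("wrist");cv2.imwrite("pics/w3.png",c["frame"][:,:,::-1])
for t in ["right_leaf_pull","left_leaf_pull","lever_press"]:print(t,[(np.round(d["centre"],3).tolist(),round(d["confidence"],2)) for d in pinpoint(t,c)[:2]])
E
```

```text
tcp [0.5677 0.0277 0.2677] jaw deg 95.81 xaxis [-0.001 -0.001 -1.   ] q6 [ 0.049  0.37   0.278  1.48  -0.    -0.052] F [ 0.4 -0.5  0. ]
shift mm (tool) [79.7 -1.2  0.7]
0.042902660199504644
right_leaf_pull [([0.566, 0.027, 0.204], 0.66)]
left_leaf_pull [([0.56, 0.106, 0.207], 0.89), ([0.597, 0.27, 0.202], 0.35)]
lever_press [([0.573, -0.082, 0.17], 0.65), ([0.697, -0.188, 0.002], 0.27)]
```

View pics/w3.png

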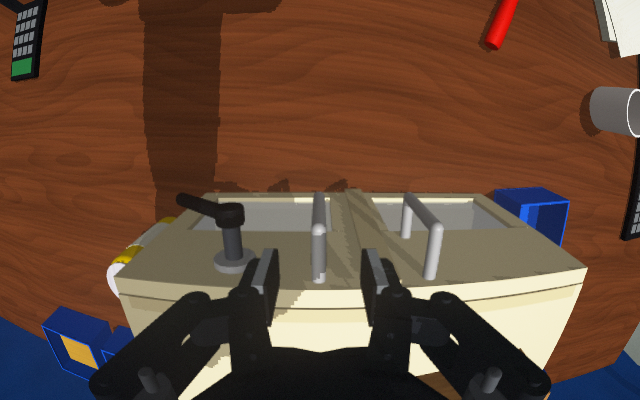

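Emit:
play_rows(
  plan=[
    [20,0,0,0,0,0,0],
    [20,0,0,0,0,0,0],
    [20,0,0,0,0,0,0],
    [12,0,0,0,0,0,0],
    [8,0,0,0,0,0,0],
    [0,0,0,0,0,0,0],
  ],
)

```text
clock: 9.67
eef_pos: [0.5671, 0.0259, 0.1862]
tool_rot: [-0.035, 0.708, 0.035, 0.705]
ft_force: [-0.1, -0.2, 0.0]
grip_width: 0.0427
```

Emit:
play_rows(
  plan=[
    [0,0,0,0,0,0,1],
    [0,0,0,0,0,0,1],
    [0,0,0,0,0,0,1],
    [0,0,0,0,0,0,1],
    [0,0,0,0,0,0,1],
  ],
)

```text
clock: 10.08
eef_pos: [0.569, 0.027, 0.1897]
tool_rot: [-0.035, 0.705, 0.035, 0.707]
ft_force: [0.0, -0.3, 3.1]
grip_width: 0.0089
```

Emit:
play_rows(
  plan=[
    [0,-2.9,-7.9,-0.05,0,0,1],
    [0,-2.9,-7.9,-0.05,0,0,1],
    [0,-2.9,-7.9,-0.05,0,0,1],
    [0,-2.9,-7.9,-0.05,0,0,1],
    [0,-2.9,-7.9,-0.05,0,0,1],
    [0,-2.9,-7.9,-0.05,0,0,1],
    [0,0,0,0,0,0,1],
  ],
)

```text
clock: 10.67
eef_pos: [0.5254, -0.0008, 0.1897]
tool_rot: [-0.14, 0.693, 0.14, 0.693]
ft_force: [-2.8, 2.7, 5.8]
grip_width: 0.0089
```

```bash
cat >> h.py <<'E'
def pull(side,th):
    r=np.array([-.054,.16]); c,s=np.cos(th),np.sin(th)
    p=np.array([c*r[0]-s*r[1],s*r[0]+c*r[1]])
    return w((p[0],-.2+p[1]) if side=='r' else (p[0],.2-p[1]),F)
E
python3 -c "
from h import *
rel([*pull('r',.3),.188])"
```

```text
tcp [ 0.5254 -0.0008  0.1897] jaw deg 112.91 xaxis [ 0.001  0.    -1.   ] q6 [-0.002  0.311 -0.01   1.249  0.    -0.402] F [-2.8  2.7  5.8]
shift mm (tool) [ 1.7 -1.5  0.4]
```

Emit:
play_rows(
  plan=[
    [0,-3.2,-7.9,-0.05,0,0,1],
    [0,-3.2,-7.9,-0.05,0,0,1],
    [0,-3.2,-7.9,-0.05,0,0,1],
    [0,-3.2,-7.9,-0.05,0,0,1],
    [0,-3.2,-7.9,-0.05,0,0,1],
    [0,-2.9,-7.9,-0.05,0,0,1],
    [0,-2.9,-7.9,-0.05,0,0,1],
    [0,-2.9,-7.9,-0.05,0,0,1],
    [0,-2.9,-7.9,-0.05,0,0,1],
    [0,-2.9,-7.9,-0.05,0,0,1],
    [0,-2.9,-7.9,-0.05,0,0,1],
    [0,-2.9,-7.9,-0.05,0,0,1],
    [0,-2.9,-7.9,-0.05,0,0,1],
    [0,-2.9,-7.9,-0.05,0,0,1],
    [0,-2.9,-7.9,-0.05,0,0,1],
    [0,-2.9,-7.9,-0.05,0,0,1],
    [0,-2.9,-7.9,-0.05,0,0,1],
    [0,-2.9,-7.9,-0.05,0,0,1],
    [0,0,0,0,0,0,1],
  ],
)

```text
clock: 12.25
eef_pos: [0.4688, -0.1383, 0.1896]
tool_rot: [-0.427, 0.564, 0.428, 0.562]
ft_force: [-10.0, 1.0, 12.2]
grip_width: 0.009
```

```bash
python3 -c "
from h import *
rel([*pull('r',1.2),.188]);rel([*pull('r',1.571),.188])"
```

```text
tcp [ 0.4688 -0.1383  0.1896] jaw deg 164.4 xaxis [-0.003 -0.001 -1.   ] q6 [-0.286  0.243 -0.103  1.227 -0.002 -1.584] F [-10.    1.   12.2]
shift mm (tool) [ 1.6 -0.4  0.9]
tcp [ 0.4688 -0.1383  0.1896] jaw deg 164.4 xaxis [-0.003 -0.001 -1.   ] q6 [-0.286  0.243 -0.103  1.227 -0.002 -1.584] F [-10.    1.   12.2]
shift mm (tool) [  1.6 -30.8 -53.4]
```

Emit:
play_rows(
  plan=[
    [-1,-2.6,-7.9,-0.05,0,0,1],
    [0,-2.6,-7.9,-0.05,0,0,1],
    [0,-2.6,-7.9,-0.05,0,0,1],
    [0,-2.7,-7.9,-0.05,0,0,1],
    [0,-2.9,-7.9,-0.05,0,0,1],
    [0,-2.9,-7.9,-0.05,0,0,1],
    [0,-2.9,-7.9,-0.05,0,0,1],
    [0,-1.2,-3.3,-0.02,0,0,1],
    [0,0,0,0,0,0,1],
    [0,0,0,0,0,0,1],
  ],
)

```text
clock: 13.08
eef_pos: [0.484, -0.1976, 0.1897]
tool_rot: [0.524, -0.476, -0.523, -0.475]
ft_force: [-4.0, -1.6, 4.4]
grip_width: 0.0089
```

```bash
python3 -c "
from h import *
rel([*pull('r',1.571),.188])
import cv2
c=camera('top')
for n in('right_leaf_pull','right_leaf_hinge','left_leaf_pull','jar','carton'):print(n,[(np.round(d['centre'],3).tolist(),round(d['confidence'],2)) for d in pinpoint(n,c)[:2]])
"
```

```text
tcp [ 0.484  -0.1976  0.1897] jaw deg -174.47 xaxis [-0.001 -0.001 -1.   ] q6 [-3.870e-01  3.070e-01 -1.500e-02  1.249e+00 -1.000e-03 -2.054e+00] F [-4.  -1.6  4.4]
shift mm (tool) [ 1.7 -0.1 -0.5]
right_leaf_pull [([0.484, -0.203, 0.206], 0.75)]
right_leaf_hinge [([0.634, -0.124, 0.204], 0.78)]
left_leaf_pull [([0.557, 0.103, 0.208], 0.75)]
jar [([0.749, -0.017, 0.244], 0.8)]
carton [([0.722, 0.17, 0.242], 0.74)]
```

Emit:
play_rows(
  plan=[
    [0,0,0,0,0,0,0.3],
    [0,0,0,0,0,0,0],
    [0,0,0,0,0,0,0],
    [0,0,0,0,0,0,0],
    [-10,0,0,0,0,0,0],
    [-20,0,0,0,0,0,0],
    [-30,0,0,0,0,0,0],
    [-30,0,0,0,0,0,0],
    [-10,0,0,0,0,0,0],
    [0,0,0,0,0,0,0],
  ],
)

```text
clock: 14.22
eef_pos: [0.486, -0.1978, 0.2937]
tool_rot: [0.527, -0.474, -0.521, -0.476]
ft_force: [-0.3, -1.0, 0.4]
grip_width: 0.0429
```

Emit:
play_rows(
  plan=[
    [0,0,0,0.1,0,0,0],
    [0,0,0,0.1,0,0,0],
    [0,0,0,0.1,0,0,0],
    [0,0,0,0.1,0,0,0],
    [0,0,0,0.1,0,0,0],
    [0,0,0,0.1,0,0,0],
    [0,0,0,0.1,0,0,0],
    [0,0,0,0.1,0,0,0],
    [0,0,0,0.1,0,0,0],
    [0,0,0,0.1,0,0,0],
    [0,0,0,0.1,0,0,0],
    [0,0,0,0.1,0,0,0],
    [0,0,0,0.1,0,0,0],
    [0,0,0,0.1,0,0,0],
    [0,0,0,0.1,0,0,0],
    [0,0,0,0.07,0,0,0],
    [0,0,0,0,0,0,0],
  ],
)

```text
clock: 15.63
eef_pos: [0.4837, -0.1969, 0.2882]
tool_rot: [-0.034, 0.707, 0.035, 0.706]
ft_force: [-0.6, -0.4, 0.6]
grip_width: 0.0429
```

```bash
python3 -c "
from h import *
rel([.560,.105,.29])
import cv2
c=camera('top');cv2.imwrite('pics/t4.png',cv2.resize(c['frame'][60:260,180:440,::-1],None,fx=3,fy=3))
for n in('right_leaf_pull','right_leaf_hinge','left_leaf_pull','jar','oil_bottle'):print(n,[(np.round(d['centre'],3).tolist(),round(d['confidence'],2)) for d in pinpoint(n,c)[:2]])
"
```

```text
tcp [ 0.4837 -0.1969  0.2882] jaw deg 95.62 xaxis [-0.002  0.001 -1.   ] q6 [-0.387  0.271  0.193  1.494  0.    -0.485] F [-0.6 -0.4  0.6]
shift mm (tool) [ -1.7 293.  105.5]
right_leaf_pull [([0.483, -0.202, 0.205], 0.75), ([0.641, 0.36, 0.001], 0.7)]
right_leaf_hinge [([0.636, -0.127, 0.201], 0.72)]
left_leaf_pull [([0.561, 0.103, 0.205], 0.68), ([0.618, 0.074, 0.001], 0.31)]
jar [([0.748, -0.018, 0.241], 0.89)]
oil_bottle [([0.702, -0.186, -0.001], 0.57)]
```

View pics/t4.png

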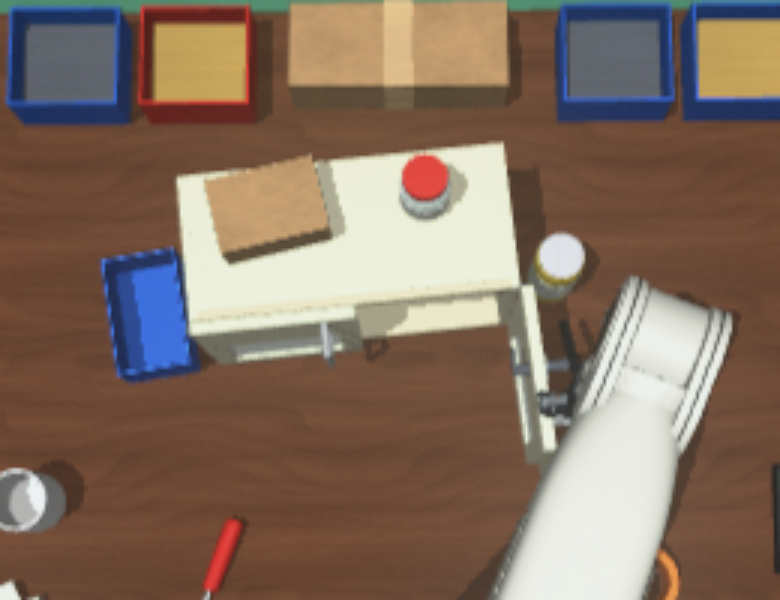

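Emit:
play_rows(
  plan=[
    [0,24.4,8.8,0,0,0,0],
    [0,24.4,8.8,0,0,0,0],
    [0,24.4,8.8,0,0,0,0],
    [0,24.4,8.8,0,0,0,0],
    [0,24.4,8.8,0,0,0,0],
    [0,24.4,8.8,0,0,0,0],
    [0,24.4,8.8,0,0,0,0],
    [0,24.4,8.8,0,0,0,0],
    [0,24.4,8.8,0,0,0,0],
    [0,24.4,8.8,0,0,0,0],
    [0,24.4,8.8,0,0,0,0],
    [0,24.4,8.8,0,0,0,0],
    [0,0,0,0,0,0,0],
    [0,0,0,0,0,0,0],
  ],
)

```text
clock: 17.1
eef_pos: [0.5603, 0.1059, 0.2888]
tool_rot: [-0.036, 0.706, 0.036, 0.706]
ft_force: [-0.4, 0.8, 0.7]
grip_width: 0.0423
```

```bash
python3 -c "
from h import *
rel([.560,.105,.189])
import cv2
c=camera('wrist');cv2.imwrite('pics/w5.png',c['frame'][:,:,::-1])
for n in('right_leaf_pull','left_leaf_pull'):print(n,[(np.round(d['centre'],3).tolist(),round(d['confidence'],2)) for d in pinpoint(n,c)[:2]])
"
```

```text
tcp [0.5603 0.1059 0.2888] jaw deg 95.86 xaxis [-0.001 -0.    -1.   ] q6 [ 0.187  0.372  0.334  1.534 -0.     0.085] F [-0.4  0.8  0.7]
shift mm (tool) [99.8 -0.9 -0.3]
right_leaf_pull [([0.485, -0.198, 0.201], 0.91)]
left_leaf_pull [([0.562, 0.109, 0.208], 0.93)]
```

View pics/w5.png

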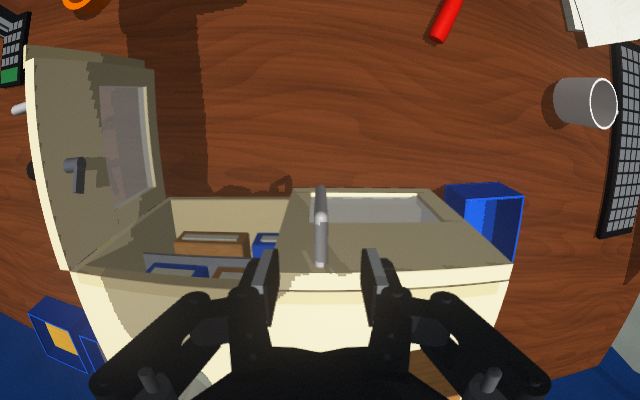

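Right leaf open on the left of the picture; the left pull's bar (320,235) is centred between the fingers (265 / 375). Descend and grip.

Emit:
play_rows(
  plan=[
    [25,0,0,0,0,0,0],
    [25,0,0,0,0,0,0],
    [22,0,0,0,0,0,0],
    [16,0,0,0,0,0,0],
    [11,0,0,0,0,0,0],
    [0,0,0,0,0,0,0],
    [0,0,0,0,0,0,1],
    [0,0,0,0,0,0,1],
    [0,0,0,0,0,0,1],
    [0,0,0,0,0,0,1],
    [0,0,0,0,0,0,1],
  ],
)

```text
clock: 18.17
eef_pos: [0.5608, 0.1066, 0.1918]
tool_rot: [-0.034, 0.705, 0.037, 0.707]
ft_force: [0.1, 5.5, 0.1]
grip_width: 0.0088
```

Emit:
play_rows(
  plan=[
    [0,2.9,-7.9,0.05,0,0,1],
    [0,2.9,-7.9,0.05,0,0,1],
    [0,2.9,-7.9,0.05,0,0,1],
    [0,2.9,-7.9,0.05,0,0,1],
    [0,2.9,-7.9,0.05,0,0,1],
    [0,2.9,-7.9,0.05,0,0,1],
    [0,0,0,0,0,0,1],
  ],
)

```text
clock: 18.75
eef_pos: [0.5135, 0.1247, 0.1918]
tool_rot: [0.071, 0.703, -0.07, 0.704]
ft_force: [1.2, 3.6, -0.2]
grip_width: 0.0087
```

```bash
python3 -c "
from h import *
rel([*pull('l',.3),.19])"
```

```text
tcp [0.5135 0.1247 0.1918] jaw deg 78.54 xaxis [ 0.003  0.002 -1.   ] q6 [2.370e-01 3.140e-01 1.000e-03 1.254e+00 2.000e-03 4.370e-01] F [ 1.2  3.6 -0.2]
shift mm (tool) [ 1.8 -1.   0.7]
```

Emit:
play_rows(
  plan=[
    [0,3.1,-7.9,0.05,0,0,1],
    [0,3.1,-7.9,0.05,0,0,1],
    [0,3.1,-7.9,0.05,0,0,1],
    [0,2.9,-7.9,0.05,0,0,1],
    [0,2.9,-7.9,0.05,0,0,1],
    [0,2.9,-7.9,0.05,0,0,1],
    [0,2.9,-7.9,0.05,0,0,1],
    [0,2.9,-7.9,0.05,0,0,1],
    [0,2.9,-7.9,0.05,0,0,1],
    [0,2.9,-7.9,0.05,0,0,1],
    [0,2.9,-7.9,0.05,0,0,1],
    [0,2.9,-7.9,0.05,0,0,1],
    [0,2.9,-7.9,0.05,0,0,1],
    [0,2.9,-7.9,0.05,0,0,1],
    [0,2.9,-7.9,0.05,0,0,1],
    [0,2.9,-7.9,0.05,0,0,1],
    [0,2.9,-7.9,0.05,0,0,1],
    [0,2.9,-7.9,0.05,0,0,1],
    [0,0,0,0,0,0,1],
  ],
)

```text
clock: 20.33
eef_pos: [0.4301, 0.2457, 0.1918]
tool_rot: [0.369, 0.604, -0.37, 0.602]
ft_force: [-8.0, -3.3, 7.7]
grip_width: 0.0087
```

```bash
python3 -c "
from h import *
rel([*pull('l',1.2),.19])"
```

```text
tcp [0.4301 0.2457 0.1918] jaw deg 26.98 xaxis [-0.002  0.    -1.   ] q6 [ 5.180e-01  2.540e-01 -8.200e-02  1.237e+00  1.000e-03  1.618e+00] F [-8.  -3.3  7.7]
shift mm (tool) [1.7 1.5 1.2]
```

Emit:
play_rows(
  plan=[
    [-1,2.6,-7.9,0.05,0,0,1],
    [0,2.6,-7.9,0.05,0,0,1],
    [0,2.6,-7.9,0.05,0,0,1],
    [0,2.9,-7.9,0.05,0,0,1],
    [0,2.9,-7.9,0.05,0,0,1],
    [0,2.9,-7.9,0.05,0,0,1],
    [0,2.9,-7.9,0.05,0,0,1],
    [0,1.2,-3.3,0.02,0,0,1],
    [0,0,0,0,0,0,1],
    [0,0,0,0,0,0,1],
  ],
)

```text
clock: 21.17
eef_pos: [0.4321, 0.3073, 0.1918]
tool_rot: [0.473, 0.526, -0.474, 0.524]
ft_force: [-7.0, 1.7, 1.8]
grip_width: 0.0087
```

```bash
python3 -c "
from h import *
rel([*pull('l',1.571),.19])"
```

```text
tcp [0.4321 0.3073 0.1918] jaw deg 5.87 xaxis [-0.003  0.001 -1.   ] q6 [6.170e-01 3.220e-01 1.100e-02 1.263e+00 2.000e-03 2.085e+00] F [-7.   1.7  1.8]
shift mm (tool) [ 1.8  2.5 -0.1]
```

Emit:
play_rows(
  plan=[
    [0,0,0,0,0,0,0.3],
    [0,0,0,0,0,0,0],
    [0,0,0,0,0,0,0],
    [0,0,0,0,0,0,0],
    [-10,0,0,0,0,0,0],
    [-20,0,0,0,0,0,0],
    [-30,0,0,0,0,0,0],
    [-30,0,0,0,0,0,0],
    [-20,0,0,0,0,0,0],
    [0,-25,-25,0,0,0,0],
    [0,-25,-25,0,0,0,0],
    [0,-25,-25,0,0,0,0],
    [0,-25,-25,0,0,0,0],
    [0,-25,-25,0,0,0,0],
    [0,0,0,0,0,0,0],
  ],
)

```text
clock: 22.42
eef_pos: [0.2927, 0.422, 0.3023]
tool_rot: [0.473, 0.527, -0.472, 0.525]
ft_force: [0.8, -0.5, 0.3]
grip_width: 0.0429
```

```bash
python3 - <<'E'
from h import *
import cv2
rel([.4,.4,.3]); print('expect',pull('r',1.571),pull('l',1.571))
for v in('top','side'):
    c=camera(v)
    if v=='top':cv2.imwrite('pics/t6.png',cv2.resize(c['frame'][60:260,150:420,::-1],None,fx=2.9,fy=2.9))
    for n in('right_leaf_pull','right_leaf_hinge','left_leaf_pull','left_leaf_hinge','lever_press','lever_pivot','jar','carton','parts_bin','oil_bottle','mug','screwdriver'):print(v,n,[(np.round(d['centre'],3).tolist(),round(d['confidence'],2)) for d in pinpoint(n,c)[:1]])
    # leaf tops: points at z .215-.237 in front of the carcass
    z=c['depth'];u,vv=np.meshgrid(np.arange(640),np.arange(400))
    P=np.stack([(u-c['cx'])/c['fx']*z,-(vv-c['cy'])/c['fy']*z,-z,np.ones_like(z)],-1)[z>0]@np.linalg.inv(c['camera_from_world']).T
    d=P[:,:2]-F[:2]; cs,s=np.cos(F[2]),np.sin(F[2]); X=d@[cs,s];Y=d@[-s,cs]
    for sgn in(-1,1):
        m=(X<-.03)&(X>-.19)&(abs(Y-sgn*.2)<.06)&(P[:,2]>.225)&(P[:,2]<.245)
        if m.sum()>15:
            k=np.polyfit(X[m],Y[m],1);print(v,sgn,m.sum(),'lean deg',np.degrees(np.arctan(k[0])).round(1),'mean Y',Y[m].mean().round(3))
E
```

```text
tcp [0.2927 0.422  0.3023] jaw deg 6.13 xaxis [-0.001  0.003 -1.   ] q6 [0.963 0.249 0.199 1.519 0.003 2.427] F [ 0.8 -0.5  0.3]
shift mm (tool) [  2.1 104.3  33.3]
expect [ 0.48407589 -0.19803723] [0.43466332 0.30761939]
top right_leaf_pull [([0.481, -0.2, 0.203], 0.97)]
top right_leaf_hinge [([0.635, -0.128, 0.202], 0.78)]
top left_leaf_pull []
top left_leaf_hinge [([0.599, 0.265, 0.204], 0.89)]
top lever_press [([0.723, 0.171, 0.238], 0.47)]
top lever_pivot [([0.55, -0.193, 0.206], 0.47)]
top jar [([0.745, -0.012, 0.242], 0.87)]
top carton [([0.725, 0.17, 0.242], 0.63)]
top parts_bin [([0.645, 0.361, 0.001], 0.76)]
top oil_bottle [([0.7, -0.187, -0.001], 0.64)]
top mug [([0.39, 0.523, 0.002], 0.57)]
top screwdriver [([0.271, 0.282, -0.003], 0.74)]
top -1 231 lean deg 5.2 mean Y -0.213
top 1 239 lean deg -4.4 mean Y 0.212
side right_leaf_pull [([0.484, -0.199, 0.206], 0.89)]
side right_leaf_hinge [([0.639, -0.132, 0.204], 0.93)]
side left_leaf_pull [([0.428, 0.306, 0.204], 0.63)]
side left_leaf_hinge [([0.596, 0.272, 0.202], 0.92)]
side lever_press [([0.596, -0.187, 0.173], 0.55)]
side lever_pivot [([0.551, -0.195, 0.205], 0.39)]
side jar [([0.744, -0.014, 0.244], 0.56)]
side carton [([0.721, 0.173, 0.242], 0.88)]
side parts_bin [([0.644, 0.359, 0.001], 0.79)]
side oil_bottle [([0.623, 0.072, 0.002], 0.58)]
side mug [([0.395, 0.526, 0.001], 0.67)]
side screwdriver [([0.273, 0.282, 0.003], 0.82)]
side -1 256 lean deg 2.8 mean Y -0.204
side 1 432 lean deg -2.7 mean Y 0.218
```

View pics/t6.png

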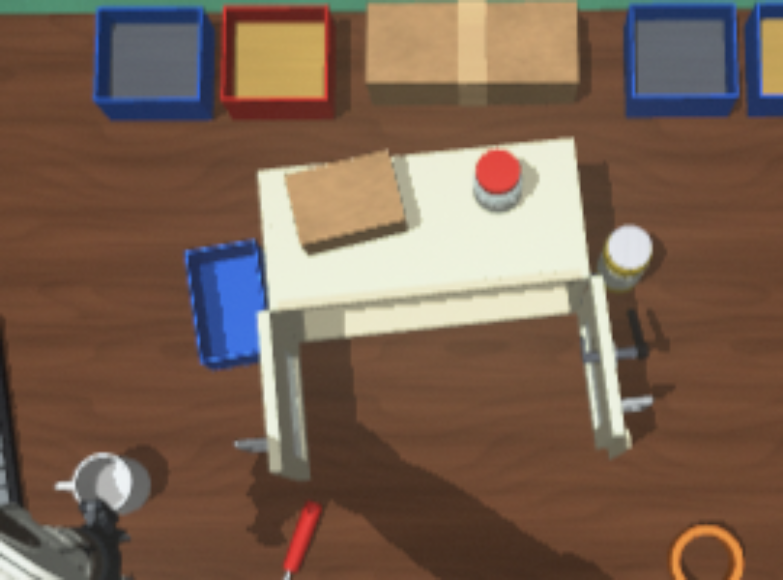

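```bash
python3 - <<'E'
from h import *
for v in('top','side'):
    c=camera(v)
    z=c['depth'];u,vv=np.meshgrid(np.arange(640),np.arange(400))
    P=np.stack([(u-c['cx'])/c['fx']*z,-(vv-c['cy'])/c['fy']*z,-z,np.ones_like(z)],-1)[z>0]@np.linalg.inv(c['camera_from_world']).T
    d=P[:,:2]-F[:2]; cs,s=np.cos(F[2]),np.sin(F[2]); X=d@[cs,s];Y=d@[-s,cs]
    for sgn in(-1,1):
        m=(X<-.02)&(X>-.185)&(abs(Y-sgn*.208)<.018)&(P[:,2]>.230)&(P[:,2]<.245)
        e=[np.median(Y[m&(abs(X-x)<.02)]).round(4) for x in(-.04,-.08,-.12,-.16)]
        k=np.polyfit(X[m],Y[m],1);print(v,sgn,m.sum(),'lean',np.degrees(np.arctan(k[0])).round(1),e)
    m=(X>.03)&(X<.15)&(abs(Y)<.25)&(abs(P[:,2]-.24)<.004)
    print('roof Y range',np.percentile(Y[m],[.5,99.5]).round(4))
    m=(abs(P[:,2]-.24)<.004)&(abs(Y)<.19)&(X<.2)&(X>-.02)
    b=[(round(y,2),X[m&(abs(Y-y)<.01)].min().round(4)) for y in np.arange(-.15,.16,.1)];print('front edge',b)
E
```

```text
top -1 198 lean 1.2 [np.float64(-0.208), np.float64(-0.209), np.float64(-0.2097), np.float64(-0.2104)]
top 1 215 lean -0.3 [np.float64(0.2089), np.float64(0.2085), np.float64(0.2086), np.float64(0.2092)]
roof Y range [-0.1974  0.1994]
front edge [(np.float64(-0.15), np.float64(0.0006)), (np.float64(-0.05), np.float64(0.0002)), (np.float64(0.05), np.float64(-0.0009)), (np.float64(0.15), np.float64(-0.0007))]
side -1 192 lean 1.6 [np.float64(-0.1996), np.float64(-0.2016), np.float64(-0.2036), np.float64(-0.2032)]
side 1 342 lean -0.1 [np.float64(0.2174), np.float64(0.216), np.float64(0.2171), np.float64(0.217)]
roof Y range [-0.1909  0.2064]
front edge [(np.float64(-0.15), np.float64(0.0003)), (np.float64(-0.05), np.float64(-0.0026)), (np.float64(0.05), np.float64(-0.003)), (np.float64(0.15), np.float64(-0.0023))]
```

Both leaves are within about 1.5° of square, the gripper is clear, and nothing else has moved. Handing in.

```bash
python3 -c "
from workcell import *
print(job_done())"
```

```text
the job is handed in; nothing more can be done
None
```

The job is done and handed in at about 22.5 s. I pressed the lever down to its stop, swung the right leaf open by its pull, then the left leaf by its own. I released both and moved the gripper clear.

**Leaves:** the last depth check shows the right leaf about 1.2–1.6° past square and the left within 0.3°. An earlier, rougher depth fit gave 3–5° past square on both. I discounted it because the pulls were inside the area it measured.

**Lever:** it is still down. The side camera puts the press point about 32 mm below the pivot, against 31 mm expected. The top camera's detection of that point was false, because it matched the carton.

**Bystanders:** the jar, carton, bin, bottle, mug and screwdriver are within the 4–5 mm spread of the detections from where they started. The side camera gave no valid fix on the bottle, so that rests on the top camera alone. I did not measure the tape roll and calculator again, but the arm stayed away from them.

**Forces:** the highest I read was about 16 N, and the reading was near zero after the final release.

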